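# Put the rubber stamp back on its narrow stand

### The arm

A 6-joint arm with a two-finger parallel gripper is mounted at the origin on a cart in front of the work surface, level with it; the furniture and walls round the work are solid. World frame = base frame: x ahead of the robot, y to its left, z up, the work surface at z = 0. Lengths are in m, angles in rad, forces in N, time in s.
With the tool pointing down it reaches from about 0.35 to 0.95 m from the base axis. Payload 17.4 kg.
Tool frame: the origin (TCP) lies between the finger pads; the fingertips stand 25 mm ahead of it and the grasp point (between the pads) lies 6 mm ahead of it (arm.tip_extent is the distance from the TCP to the fingertips, in m); y points along the fingers, x is the direction in which the jaws open and shut, and the axes are right-handed (so a half turn about y gives the same grasp; the last joint's range is limited). The gripper opens to 93 mm and grips with 3 to 60 N. Pads are 15 mm wide; open, the fingers measure 128 mm over their backs; the gripper's body (75 mm by 188 mm) begins 65 mm behind the grasp point.
Start: joints at [-1.292, 0.116, 1.442, -0, 1.584, -0.038], TCP at [0.21, -0.641, 0.244] pointing down, gripper open.
Joint ranges: [-2.83, 2.83], [-0.83, 2.19], [0.07, 2.5], [-1.14, 4.28], [0.01, 3], [-2.97, 2.97]. Speed limits (rad/s): [1.89, 1.89, 2.22, 3.14, 3.14, 3.14].

### API

Orientations are given as a unit quaternion [x, y, z, w].
In Python, from rig import arm, eyes, order gives the robot as it stands. The module is installed in compiled form; this text tells all that it offers.
- The arm moves only by the tool arm_command, never from a script. Its argument "motion" is a list of rows, each a list of 5 numbers: the shift along the tool's x, y, z in m, then the turn about the tool's y in degrees, then the opening, from 0 (shut) to 1 (fully open). A call has 1 to 20 rows; each row shifts and turns the commanded pose from where the row before left it, along the tool's axes as they then stand; what a row does not reach is not made up. A row lasts 1/10 s, in which the tool goes at most 50 mm and 8.59 degrees, less where a joint would pass 70% of its speed; a pose out of reach is approached as far as the arm can. A call is refused whole if a number of a shift passes 0.05 or a number of a turn 8.59, either way. A call with a gripper value outside its range is refused whole. The fingers move at their own pace and stop on an object; the grip force is fixed at half the most. Time passes only in rows, so rows that do not move let the fingers close. It gives the time, the measured TCP pose, the force and the opening at its end, in the units of the state.
- arm.state(): the state, without advancing time (a new reading comes with each control period).
- eyes.camera(name): name is "scene" or "top" or "wrist"; returns a dict with "img" (400x640x3 uint8, red, green, blue), "fovy" (degrees; the focal length in pixels is half the picture's height over the tangent of half this angle, whatever the lens; pixels are square), "cx", "cy" (the principal point, pixels), "cam_to_world" (4x4, takes a point from camera to world coordinates); the wrist camera has in their place "tool_from_camera" (4x4, takes a point from camera to tool coordinates, whose origin is the TCP and whose axes are the tool frame's). Camera axes: x right, y down, z forward; pixel columns grow to the right and rows downward; lengths in m; the calibration is good to about 2 mm. A picture is of the moment at which its call begins: read the wrist's pose just before it. There is no depth.
- order.hand_in(): hands the job in, once; it reports no verdict.
The state is a dict: "t": time; "q": joint angles; "joint_vel": joint speeds; "joint_efforts": joint torques, N m; "tcp_pos": TCP position; "ee_rot": TCP orientation; "force": force on the tool from outside, world axes, zero at the start; "moment": the same for the moment, N m; "finger_gap": finger opening in m.
Only numpy, scipy, OpenCV 4.12 (cv2) and the standard library are available. Lean on these libraries where they do the work, as an engineer would, in place of code of your own. Each camera call takes 0.05 s, during which the arm holds its last target.

### The job

A rubber stamp has been left standing on the desk. Put it back upright on the empty one of the two narrow stands, in the middle of the ledge with the long side of its foot along the ledge. Set it down without dropping it, and leave the stamp on the other stand where it is.

Things in the scene. Friction and masses are not known exactly. Their poses are not given: they have to be found in the camera images.
- loose_stamp: The stamp to be put back; it starts standing upright on the desk. A black rubber stamp: an oblong foot 28 mm (x) by 56 mm (y) and 18 mm high with a round turned handle on its centre, 70 mm high overall, about 50 g; take it by the round knob, up to 28 mm across, between about 45 and 65 mm above the underside. Origin: centre of its underside; z up, y along the long side of the foot.
- parked_stamp: The twin stamp already standing on the other stand, not to be disturbed; same black rubber stamp: an oblong foot 28 mm (x) by 56 mm (y) and 18 mm high with a round turned handle on its centre, 70 mm high overall, about 50 g; take it by the round knob, up to 28 mm across, between about 45 and 65 mm above the underside. Origin: centre of its underside; z up, y along the long side of the foot.
- empty_stand: The stand with nothing on it, where the stamp belongs; a fixed stand: grey foot plate 78 x 86 x 8 mm, slim upright, and on top a flat narrow wooden ledge 32 mm wide (x) by 66 mm long (y), without any rim, whose upper face is 60 mm above the desk. Origin: under the centre of the stand at desk height, exactly below the centre of the ledge; z up, y along the ledge.
- full_stand: The stand that carries the other stamp, the same as the empty one; a fixed stand: grey foot plate 78 x 86 x 8 mm, slim upright, and on top a flat narrow wooden ledge 32 mm wide (x) by 66 mm long (y), without any rim, whose upper face is 60 mm above the desk. Origin: under the centre of the stand at desk height, exactly below the centre of the ledge; z up, y along the ledge.

How it is judged:
By the outcome, as a careful person would: the job done as asked, in the order asked, and still so for the second after the job is handed in, with the robot touching nothing.
It also fails if it takes over 32 s, if anything falls off the work surface, if the arm or the gripper's body presses on something with over 40 N, if the wrist force passes 120 N, or if a joint passes its speed limit or range.

## Working session

There is one attempt and no reset: what is moved stays moved. The work goes in short steps, Python scripts to look and compute and a tool call to move; the robot and the scene stay as the last step left them, time stands still between calls to the robot, and variables do not carry over. Pictures are saved under pics/ and viewed, and the job is handed in when it is done.

Besides the shell and the picture viewer there is one more tool, called after ">>>" by a JSON object that holds its "fn" and its "kwargs". arm_command: Moves the arm, as the interface text tells. Its arguments: {"type":"object","properties":{"motion":{"type":"array"}},"required":["motion"]}

```bash
mkdir -p pics
cat > h.py <<'E'
import numpy as np,cv2
from rig import arm,eyes,order
def snap(n,f):
    s=arm.state(); c=eyes.camera(n); np.savez(f'pics/{f}.npz',**{k:v for k,v in c.items()},p=s['tcp_pos'],r=s['ee_rot'])
    cv2.imwrite(f'pics/{f}.png',c['img'][:,:,::-1]); return c,s
def ray(c,u,v,z):
    f=c['img'].shape[0]/2/np.tan(np.radians(float(c['fovy'])/2))
    M=c['cam_to_world'];d=M[:3,:3]@np.array([(u-c['cx'])/f,(v-c['cy'])/f,1]);o=M[:3,3]
    return o+d*(z-o[2])/d[2]
E
python3 - <<'E'
from h import *
for n in('scene','top','wrist'):
    c,s=snap(n,n+'0'); print(n,c['fovy'],c['cx'],c['cy']); print(c.get('cam_to_world',c.get('tool_from_camera')))
print(s)
E
```

```text
scene 46.46318265953412 312.28982528165 206.28383851357353
[[-0.79066065 -0.30824683  0.52899871  0.02575392]
 [-0.61206083  0.37620324 -0.69559519  0.57684422]
 [ 0.01540399 -0.87375913 -0.48611491  0.56124047]
 [ 0.          0.          0.          1.        ]]
top 49.95173047188645 321.58585720169515 200.84095942576155
[[ 1.99418666e-04 -9.93240847e-01  1.16071441e-01  4.33260945e-01]
 [-9.99981297e-01 -9.07578185e-04 -6.04824741e-03 -1.04615339e-01]
 [ 6.11271029e-03 -1.16068064e-01 -9.93222452e-01  1.04505729e+00]
 [ 0.00000000e+00  0.00000000e+00  0.00000000e+00  1.00000000e+00]]
wrist 64.54984077797532 322.2410450699183 201.21233492914436
[[ 9.99999203e-01  1.20411927e-03  3.79687569e-04 -8.12834238e-05]
 [-4.46351470e-05 -2.66823288e-01  9.63745470e-01 -1.41539082e-01]
 [ 1.26177398e-03 -9.63744719e-01 -2.66823021e-01  7.35875410e-02]
 [ 0.00000000e+00  0.00000000e+00  0.00000000e+00  1.00000000e+00]]
{'t': 0.1, 'q': array([-1.29176045e+00,  1.16414063e-01,  1.44219693e+00,  2.77932502e-05,
        1.58398342e+00, -3.77813771e-02]), 'joint_vel': array([-0.00096869, -0.00067429,  0.0001447 , -0.00080711,  0.00109676,
        0.00070502]), 'joint_efforts': array([ 3.01825981e-03, -7.22894382e+01, -6.23862863e+01,  7.81177590e-02,
        2.27193336e-02, -6.05914056e-05]), 'tcp_pos': array([ 0.21026012, -0.64125377,  0.24299609]), 'ee_rot': array([-0.57238705,  0.41513885, -0.41459345,  0.57283948]), 'force': array([ 0.60136731, -0.8189056 ,  0.03303157]), 'moment': array([ 0.03161276, -0.00477009, -0.04100616]), 'finger_gap': 0.09315168966671865}
```

View pics/top0.png

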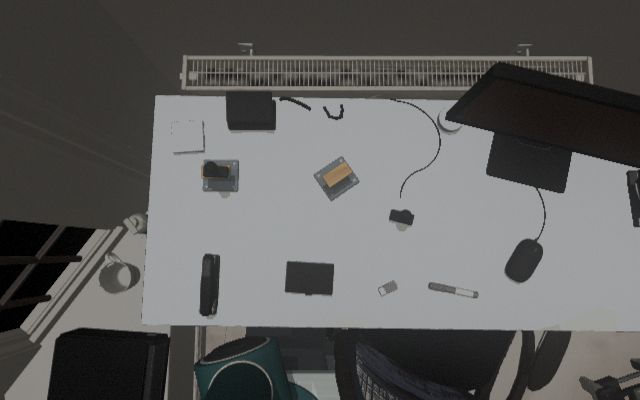

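View pics/scene0.png

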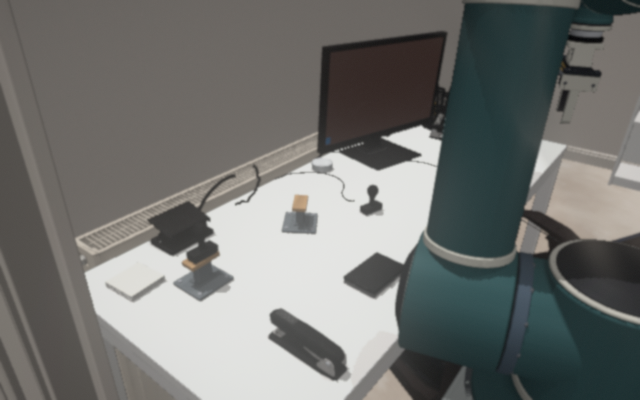

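View pics/wrist0.png

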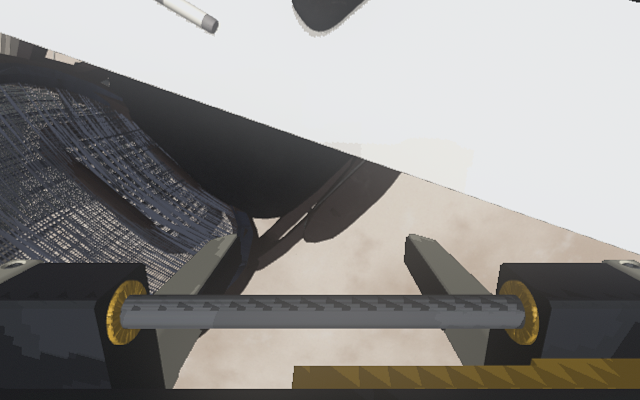

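Run:
```python
from h import *
from scipy.spatial.transform import Rotation as R
print(R.from_quat(arm.state()['ee_rot']).as_matrix().round(3))
```

```text
[[ 0.312 -0.     0.95 ]
 [-0.95   0.001  0.312]
 [-0.001 -1.     0.   ]]
```

The top view shows the loose stamp near (401,216), the empty stand near (337,178) with its ledge clear, and the full stand near (220,175). I'll zoom in and measure.

Run:
```python
from h import *
c=np.load('pics/top0.npz');im=c['img'][:,:,::-1]
a=cv2.resize(im[140:240,300:430],None,fx=6,fy=6,interpolation=cv2.INTER_CUBIC);cv2.imwrite('pics/z0.png',a)
hsv=cv2.cvtColor(im,cv2.COLOR_BGR2HSV)
m=((hsv[...,1]>80)&(hsv[...,2]>70)).astype(np.uint8); m[:, :300]=0;m[:,380:]=0;m[:150]=0;m[205:]=0
r=cv2.minAreaRect(cv2.findContours(m,0,2)[0][0] if 0 else max(cv2.findContours(m,0,1)[0],key=cv2.contourArea));b=cv2.boxPoints(r)
P=np.array([ray(c,*p,0.06) for p in b]);print('ledge',r,P.mean(0),P.round(4)); 
for i in (0,1): d=P[i+1]-P[i];print(np.linalg.norm(d),np.degrees(np.arctan2(d[1],d[0])))
# plate
m=((im.max(2)<150)).astype(np.uint8); m[:, :305]=0;m[:,365:]=0;m[:150]=0;m[205:]=0
m|=0
k=max(cv2.findContours(m,0,1)[0],key=cv2.contourArea);r=cv2.minAreaRect(k);b=cv2.boxPoints(r)
P=np.array([ray(c,*p,0.008) for p in b]);print('plate',r,P.mean(0))
for i in (0,1): d=P[i+1]-P[i];print(np.linalg.norm(d),np.degrees(np.arctan2(d[1],d[0])))
m=((im.max(2)<70)).astype(np.uint8); m[:, :380]=0;m[:,425:]=0;m[:203]=0;m[232:]=0
k=max(cv2.findContours(m,0,1)[0],key=cv2.contourArea);r=cv2.minAreaRect(k);print('stamp',r,ray(c,*r[0],.018),ray(c,*r[0],.06), cv2.boundingRect(k))
```

```text
ledge ((337.0254821777344, 174.1141357421875), (12.727106094360352, 27.191701889038086), 55.61965560913086) [ 0.61109324 -0.14658209  0.06      ] [[ 0.6053 -0.1121  0.06  ]
 [ 0.6417 -0.1645  0.06  ]
 [ 0.6168 -0.1811  0.06  ]
 [ 0.5806 -0.1287  0.06  ]]
0.06382767938325042 -55.211733970715656
0.029904766602580186 -146.29234051670176
plate ((336.1538391113281, 178.23074340820312), (33.282012939453125, 36.05551528930664), 56.3099365234375) [ 0.61039786 -0.14659935  0.008     ]
0.08914486633227213 -55.833717910886485
0.08225635352836544 -147.00174261795476
stamp ((401.6473693847656, 215.57264709472656), (23.318470001220703, 13.011964797973633), 14.931416511535645) [ 0.51784412 -0.30314322  0.018     ] [ 0.51438521 -0.29502472  0.06      ] (390, 210, 24, 15)
```

View pics/z0.png

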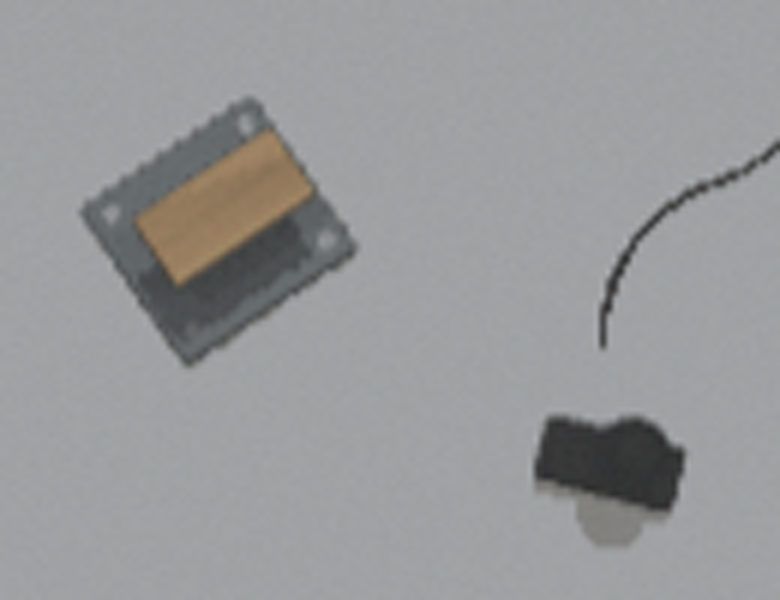

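Run:
```python
from h import *
c=np.load('pics/top0.npz')
for u,v in((447,115),(497,65),(640,165)):
  print([ray(c,u,v,z).round(3)[:2] for z in (.1,.3,.45)])
```

```text
[array([ 0.74 , -0.395]), array([ 0.675, -0.334]), array([ 0.627, -0.288])]
[array([ 0.86 , -0.515]), array([ 0.769, -0.428]), array([ 0.702, -0.363])]
[array([ 0.625, -0.826]), array([ 0.585, -0.674]), array([ 0.554, -0.559])]
```

>>> {"fn": "arm_command", "kwargs": {"motion": [[-0.01,0,0.015,0,1],[-0.019,0,0.033,0,1],[-0.019,0,0.033,0,1],[-0.019,0,0.033,0,1],[-0.019,0,0.033,0,1],[-0.019,0,0.033,0,1],[-0.019,0,0.033,0,1]]}}

```text
t: 0.85
tcp_pos: [0.3751, -0.4551, 0.2437]
ee_rot: [-0.573, 0.415, -0.415, 0.573]
force: [0.0, -0.4, 0.1]
finger_gap: 0.0931
```

The monitor stands clear at about x 0.74, so I'll carry on to the stamp.

>>> {"fn": "arm_command", "kwargs": {"motion": [[-0.019,0,0.033,0,1],[-0.019,0,0.033,0,1],[-0.019,0,0.033,0,1],[-0.019,0,0.033,0,1],[-0.019,0,0.03,0,1],[-0.007,0,0.016,0,1],[0,0,0,0,1],[0,0,0,0,1]]}}

```text
t: 1.65
tcp_pos: [0.5111, -0.3049, 0.2435]
ee_rot: [0.573, -0.415, 0.415, -0.573]
force: [-0.3, 0.6, 0.2]
finger_gap: 0.0933
```

```bash
cat >> h.py <<'E'
from scipy.spatial.transform import Rotation as R
def wcam(f):
    c=dict(np.load(f'pics/{f}.npz'));T=np.eye(4);T[:3,:3]=R.from_quat(c['r']).as_matrix();T[:3,3]=c['p'];c['cam_to_world']=T@c['tool_from_camera'];return c
def proj(c,P):
    f=c['img'].shape[0]/2/np.tan(np.radians(float(c['fovy'])/2))
    q=np.linalg.inv(c['cam_to_world'])@np.append(P,1);return np.array([q[0]*f/q[2]+c['cx'],q[1]*f/q[2]+c['cy']])
E
python3 - <<'E'
from h import *
snap('wrist','w1');c=wcam('w1');print(c['p'])
m=(c['img'].max(2)<90).astype(np.uint8);m[300:]=0
for k in cv2.findContours(m,0,1)[0]:
  if cv2.contourArea(k)>300: print(cv2.boundingRect(k),cv2.minAreaRect(k))
E
```

```text
[ 0.5111445  -0.30492493  0.24351337]
(240, 274, 35, 19) ((257.1341552734375, 283.2073059082031), (17.00645637512207, 33.35032272338867), 83.6598129272461)
(297, 152, 49, 43) ((318.95867919921875, 176.94818115234375), (46.99476623535156, 31.23202896118164), 33.023868560791016)
(172, 10, 72, 74) ((215.75003051757812, 55.7500114440918), (54.44721603393555, 74.95331573486328), 45.0)
(0, 0, 640, 300) ((319.5, 149.5), (299.0, 639.0), 90.0)
(332, 0, 142, 135) ((409.98284912109375, 75.5574951171875), (34.00099182128906, 192.96897888183594), 48.60847473144531)
```

View pics/w1.png

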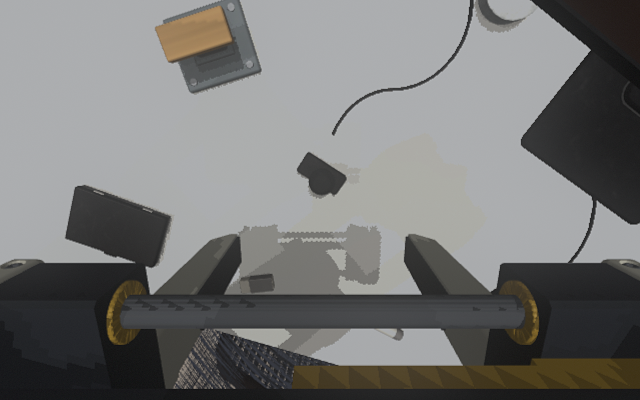

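Run:
```python
from h import *
c=wcam('w1');im=c['img'][:,:,::-1]
a=cv2.resize(im[140:205,280:365],None,fx=9,fy=9,interpolation=cv2.INTER_CUBIC)
a=cv2.convertScaleAbs(a,alpha=2.0);cv2.imwrite('pics/z1.png',a)
hsv=cv2.cvtColor(im,cv2.COLOR_BGR2HSV)
m=((hsv[...,1]>70)&(hsv[...,2]>70)).astype(np.uint8); m[:, :140]=0;m[:,250:]=0;m[80:]=0
k=max(cv2.findContours(m,0,1)[0],key=cv2.contourArea)
cv2.imwrite('pics/z2.png',cv2.resize(im[0:100,140:270],None,fx=6,fy=6,interpolation=cv2.INTER_CUBIC))
h=cv2.approxPolyDP(k,4,True)[:,0];print(h)
```

```text
[[220   6]
 [155  28]
 [168  61]
 [232  41]]
```

View pics/z1.png

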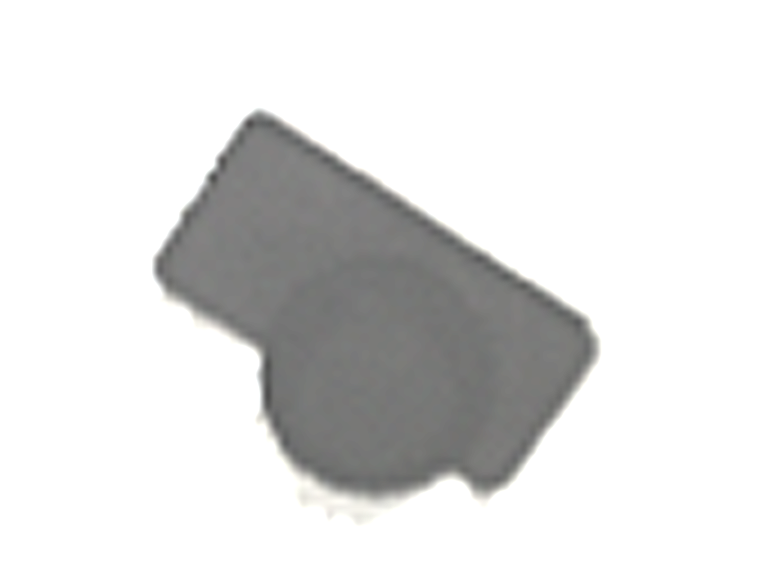

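View pics/z2.png

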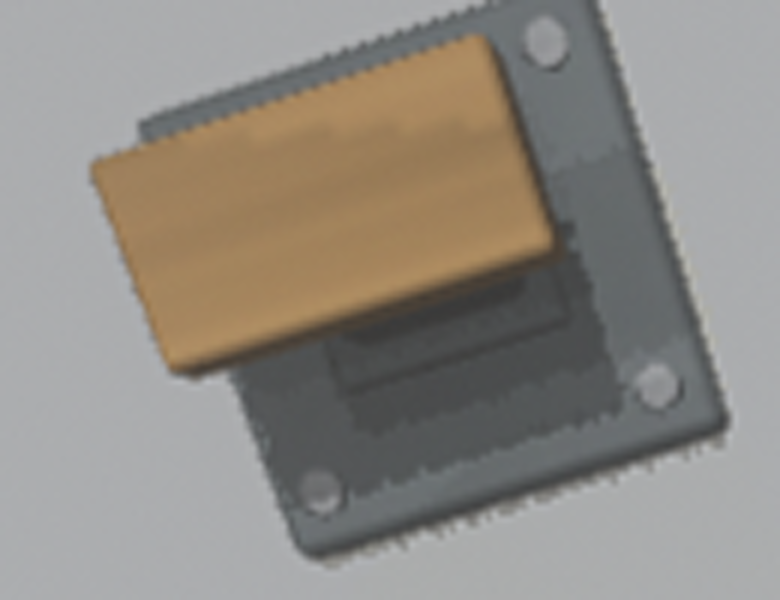

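Run:
```python
from h import *
c=wcam('w1');print('knob',ray(c,321.6,180.9,.055)[:2].round(4))
for nm,k,o,z,pts in(('foot',9,(280,140),.018,[(256,114),(158,268),(488,495),(595,340)]),('ledge',6,(140,0),.06,[(490,37),(92,165),(175,366),(554,243)])):
  P=np.array([ray(c,(x+.5)/k-.5+o[0],(y+.5)/k-.5+o[1],z)[:2] for x,y in pts])
  print(nm,P.mean(0).round(4))
  for i in range(4): d=P[(i+1)%4]-P[i];print(np.linalg.norm(d).round(4),np.degrees(np.arctan2(d[1],d[0])).round(1))
```

```text
knob [ 0.5152 -0.3029]
foot [ 0.5161 -0.3021]
0.0238 165.2
0.0529 -106.9
0.0251 -15.1
0.053 74.5
ledge [ 0.6115 -0.1464]
0.0652 123.8
0.03 -144.1
0.0637 -55.6
0.0294 33.1
```

>>> {"fn": "arm_command", "kwargs": {"motion": [[-0.001,0.02,0.005,0,1],[0,0.03,0,0,1],[0,0.03,0,0,1],[0,0.02,0,0,0.7],[0,0.01,0,0,0.6],[0,0,0,0,0.6],[0,0,0,0,0.6]]}}

```text
t: 2.4
tcp_pos: [0.5159, -0.303, 0.1348]
ee_rot: [-0.572, 0.415, -0.415, 0.572]
force: [-0.1, 0.2, 0.2]
finger_gap: 0.0657
```

Run:
```python
from h import *
snap('wrist','w2');c=wcam('w2');print(c['p'])
print('axis px at .055,.07',proj(c,np.array([c['p'][0],c['p'][1],.055])),proj(c,np.array([c['p'][0],c['p'][1],.07])))
```

```text
[ 0.51585813 -0.30299029  0.13475391]
axis px at .055,.07 [322.11872366 217.42389313] [322.12997792 224.28502674]
```

View pics/w2.png

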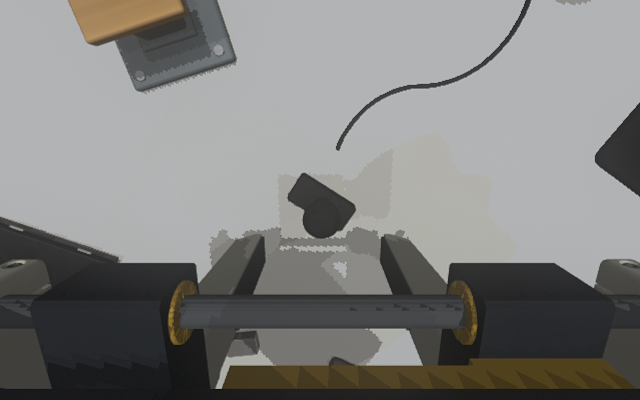

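The knob is at (321,217), where the tool axis projects, so it is centred. I'll go down and grip.

>>> {"fn": "arm_command", "kwargs": {"motion": [[0,0.02,0,0,0.6],[0,0.025,0,0,0.6],[0,0.02,0,0,0.6],[0,0.008,0,0,0.6],[0,0,0,0,0.45],[0,0,0,0,0.3],[0,0,0,0,0.2],[0,0,0,0,0.1],[0,0,0,0,0],[0,0,0,0,0],[0,0,0,0,0]]}}

```text
t: 3.55
tcp_pos: [0.5163, -0.3025, 0.0615]
ee_rot: [-0.573, 0.414, -0.415, 0.573]
force: [0.3, 2.2, 6.4]
finger_gap: 0.0262
```

>>> {"fn": "arm_command", "kwargs": {"motion": [[0,-0.005,0,0,0],[0,-0.02,0,0,0],[0,-0.03,0,0,0],[0,-0.03,0,0,0],[0,-0.015,0,0,0],[0,0,0,0,0],[0,0,0,0,0]]}}

```text
t: 4.25
tcp_pos: [0.5155, -0.3022, 0.1594]
ee_rot: [0.573, -0.415, 0.415, -0.573]
force: [0.3, -0.2, -0.4]
finger_gap: 0.0259
```

Run:
```python
from h import *
c,s=snap('wrist','w3');print(s['tcp_pos'],s['finger_gap'],s['force'])
snap('scene','s3')
```

```text
[ 0.51554525 -0.30221534  0.15944776] 0.025947252156895296 [ 0.31660494 -0.16466455 -0.35392167]
```

View pics/w3.png

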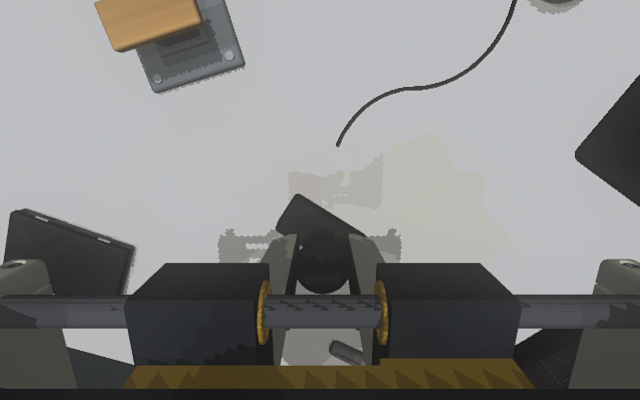

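View pics/s3.png

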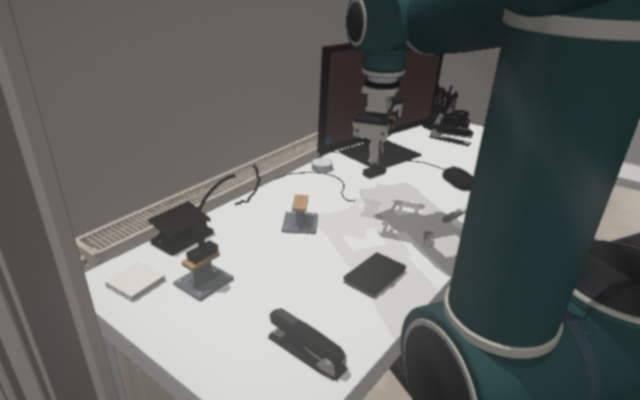

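Run:
```python
from h import *
c=wcam('w3');im=c['img'][:,:,::-1]
a=cv2.resize(im[180:300,260:380],None,fx=6,fy=6,interpolation=cv2.INTER_CUBIC)
cv2.imwrite('pics/z3.png',cv2.convertScaleAbs(a,alpha=2.0))
s=np.load('pics/s3.npz')['img'][:,:,::-1]
cv2.imwrite('pics/z4.png',cv2.resize(s[90:200,320:430],None,fx=5,fy=5,interpolation=cv2.INTER_CUBIC))
```

```text
(no output)
```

View pics/z3.png

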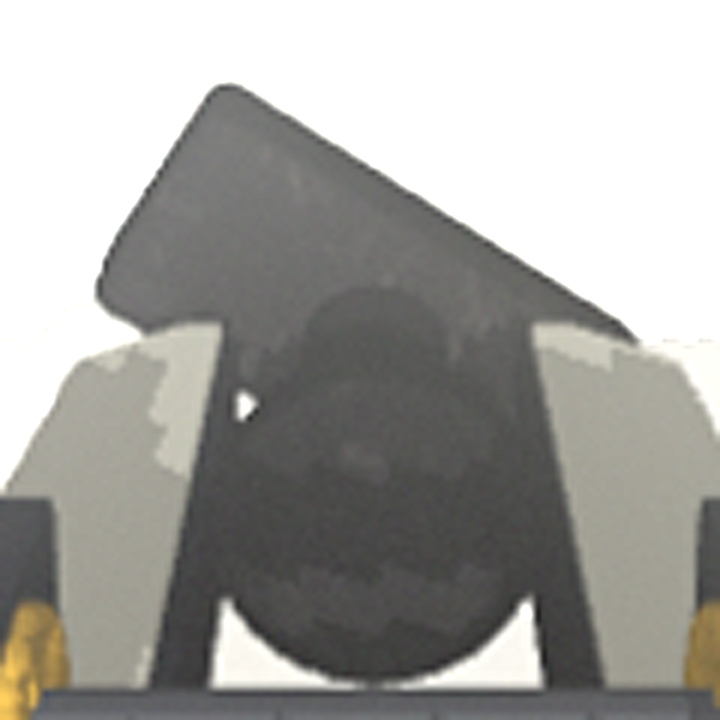

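View pics/z4.png

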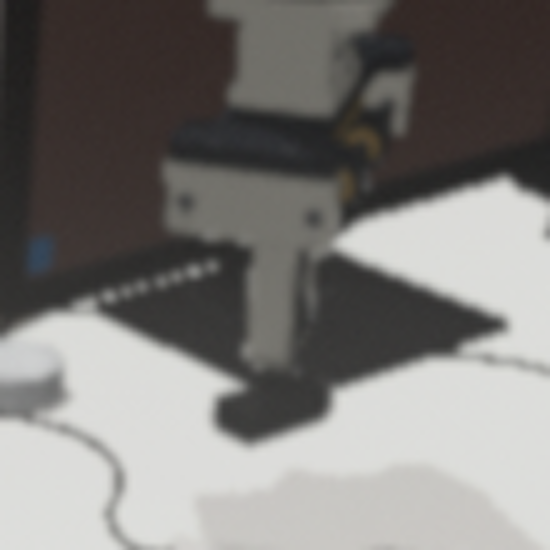

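Run:
```python
from h import *
c=wcam('w3');im=c['img'];Rt=R.from_quat(c['r']).as_matrix()
g=cv2.cvtColor(im,cv2.COLOR_RGB2GRAY)
# upper edge subpixel: for each column 302..360 find dark crossing from top
def line(z):
  P=[]
  for u in range(303,361):
    col=g[185:245,u].astype(float);i=np.argmax(col<130);v=185+i-1+(col[i-1]-130)/(col[i-1]-col[i])
    P.append((Rt.T@(ray(c,u,v,z)-c['p']))[[0,2]])
  return np.array(P)
for z in(.098,.116):
  P=line(z).astype(np.float32);vx,vz,x0,z0=cv2.fitLine(P,cv2.DIST_HUBER,0,.01,.01).ravel()
  n=np.array([-vz,vx]);print(z,'angle tool',np.degrees(np.arctan2(vz,vx)),'dist from tool axis',n@np.array([x0,z0]))
  d=Rt@np.array([vx,0,vz]);print('world yaw',np.degrees(np.arctan2(d[1],d[0])))
# left edge
P=[]
for v in range(198,226):
    row=g[v,265:300].astype(float);i=np.argmax(row<130)
    if i<1: continue
    u=265+i-1+(row[i-1]-130)/(row[i-1]-row[i]);P.append((Rt.T@(ray(c,u,v,.116)-c['p']))[[0,2]])
P=np.array(P,np.float32);vx,vz,x0,z0=cv2.fitLine(P,cv2.DIST_HUBER,0,.01,.01).ravel();print('left',np.degrees(np.arctan2(vz,vx)),(-vz*x0+vx*z0))
```

```text
0.098 angle tool -32.88966 dist from tool axis 0.010980142
world yaw -104.7417778220552
0.116 angle tool -32.88966 dist from tool axis 0.0154831605
world yaw -104.7417778220552
left 58.02408 0.028646521
```

Run:
```python
from h import *
c=wcam('w2');im=c['img'][:,:,::-1]
a=cv2.resize(im[165:250,280:365],None,fx=9,fy=9,interpolation=cv2.INTER_CUBIC)
a=cv2.convertScaleAbs(a,alpha=2.5)
Rt=R.from_quat(c['r']).as_matrix()
# predicted outline for stamp on tool axis + world offset
yaw=np.radians(75.5);o=np.array([c['p'][0],c['p'][1]])
for z,col in((0,(0,0,255)),(.018,(0,255,0))):
  for sx,sy in((1,1),(1,-1),(-1,1),(-1,-1)):
    l=np.array([sx*.014,sy*.028]);w=np.array([l[0]*np.cos(yaw)-l[1]*np.sin(yaw),l[0]*np.sin(yaw)+l[1]*np.cos(yaw)])+o
    p=proj(c,np.array([*w,z]));p=((p-[280,165]+.5)*9-.5).astype(int);cv2.drawMarker(a,tuple(map(int,p)),col,0,14,2)
for z in(.045,.055,.065):
  p=proj(c,np.array([*o,z]));p=((p-[280,165]+.5)*9-.5).astype(int);cv2.drawMarker(a,tuple(map(int,p)),(255,0,0),0,14,2)
cv2.imwrite('pics/z5.png',a[:600])
```

```text
(no output)
```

View pics/z5.png

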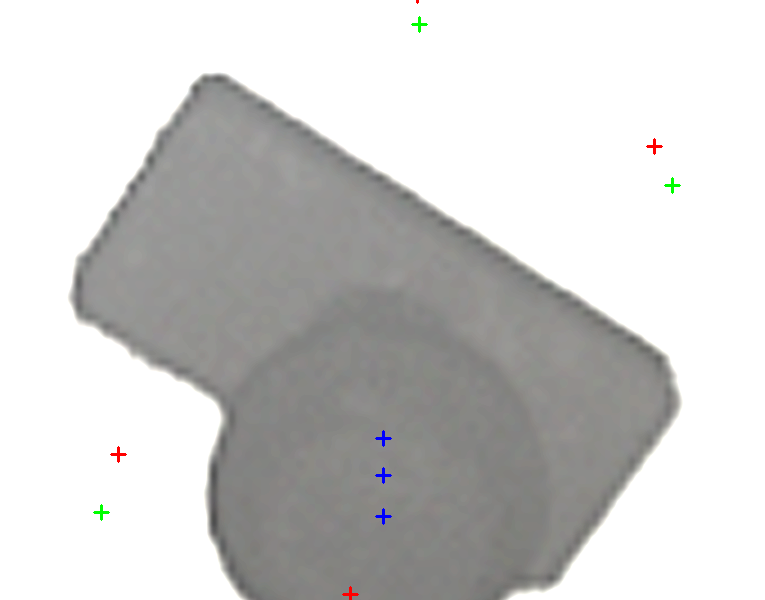

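Run:
```python
from h import *
c=wcam('w2');im=c['img'][:,:,::-1]
a=cv2.resize(im[165:250,280:365],None,fx=7,fy=7,interpolation=cv2.INTER_CUBIC)
a=cv2.convertScaleAbs(a,alpha=2.5)
yaw=np.radians(75.3-90);o=c['p'][:2]
def mk(p,col): p=((p-[280,165]+.5)*7-.5).astype(int);cv2.drawMarker(a,tuple(map(int,p)),col,0,12,1)
for z,col in((0,(0,0,255)),(.018,(0,255,0))):
  for sx,sy in((1,1),(1,-1),(-1,1),(-1,-1)):
    l=np.array([sx*.014,sy*.028]);w=np.array([l[0]*np.cos(yaw)-l[1]*np.sin(yaw),l[0]*np.sin(yaw)+l[1]*np.cos(yaw)])+o
    mk(proj(c,np.array([*w,z])),col)
for t in np.arange(0,6.28,.2): mk(proj(c,np.array([o[0]+.014*np.cos(t),o[1]+.014*np.sin(t),.055])),(255,0,0))
cv2.imwrite('pics/z6.png',a)
```

```text
(no output)
```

View pics/z6.png

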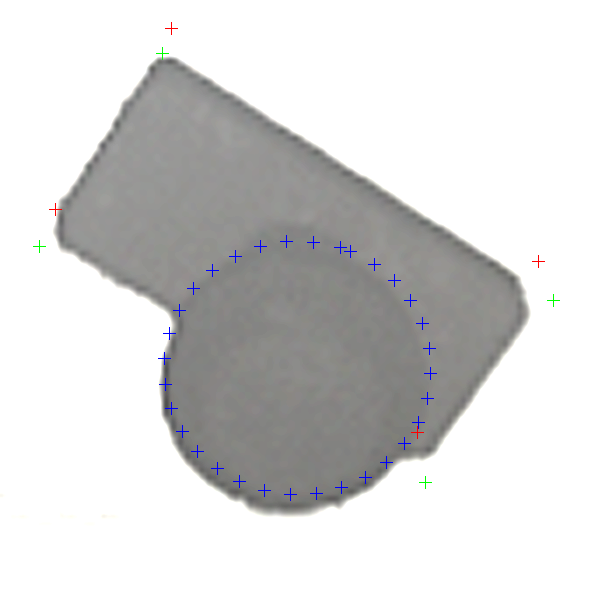

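>>> {"fn": "arm_command", "kwargs": {"motion": [[-0.008,0,0.01,0,0],[-0.016,0,0.019,0,0],[-0.017,0,0.02,0,0],[-0.017,0,0.02,0,0],[-0.017,0,0.02,0,0],[-0.017,0,0.02,0,0],[-0.016,0,0.019,0,0],[-0.01,0,0.012,0,0],[0,0,0,-4,0],[0,0,0,-7,0],[0,0,0,-7,0],[0,0,0,-7,0],[0,0,0,-7,0],[0,0,0,-7,0],[0,0,0,-6,0],[0,0,0,-4,0],[0,0,0,0,0],[0,0,0,0,0]]}}

```text
t: 6.15
tcp_pos: [0.6121, -0.1464, 0.1603]
ee_rot: [-0.693, 0.141, -0.141, 0.693]
force: [-0.4, 0.1, -1.1]
finger_gap: 0.0261
```

Run:
```python
from h import *
snap('wrist','w4');c=wcam('w4');M=R.from_quat(c['r']).as_matrix();print(c['p'],np.degrees(np.arctan2(M[1,0],M[0,0])),M.round(3))
im=c['img'][:,:,::-1]
cv2.imwrite('pics/z7.png',cv2.convertScaleAbs(cv2.resize(im[160:300,240:400],None,fx=5,fy=4.2857,interpolation=cv2.INTER_CUBIC),alpha=1.5))
snap('scene','s4');snap('top','t4')
```

```text
[ 0.61208541 -0.14641624  0.1602627 ] -22.977136516499634 [[ 0.921 -0.     0.39 ]
 [-0.39   0.     0.921]
 [-0.001 -1.    -0.   ]]
```

View pics/w4.png

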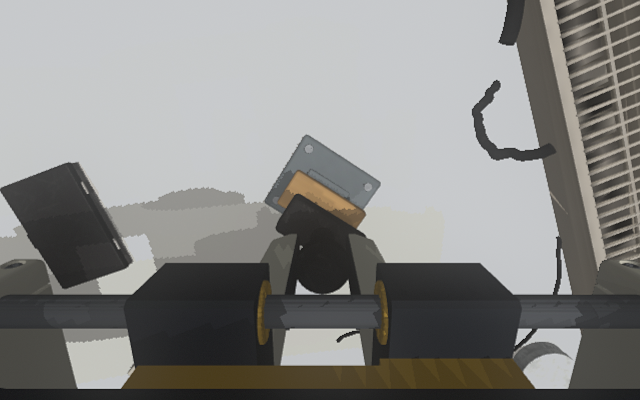

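View pics/s4.png

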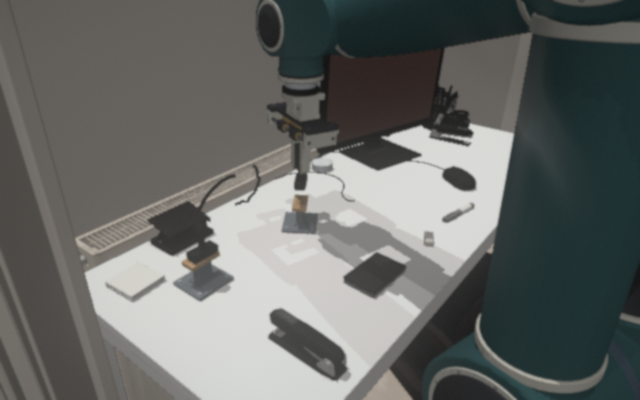

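View pics/t4.png

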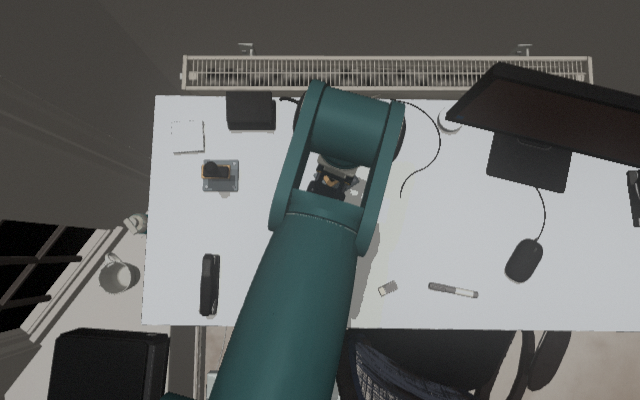

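Stamp hovers just over the ledge (wrist view: foot at ~(320,215), ledge at (320,200)). I'll lower to about 8 mm above it and compare edges directly.

>>> {"fn": "arm_command", "kwargs": {"motion": [[0,0.008,0,0,0],[0,0.012,0,0,0],[0,0.008,0,0,0],[0,0.002,0,0,0],[0,0,0,0,0],[0,0,0,0,0]]}}

```text
t: 6.9
tcp_pos: [0.6122, -0.1466, 0.1309]
ee_rot: [0.693, -0.14, 0.14, -0.693]
force: [0.1, -0.2, -0.5]
finger_gap: 0.0258
```

Run:
```python
from h import *
snap('wrist','w5');c=wcam('w5');print(c['p'])
im=c['img'][:,:,::-1]
cv2.imwrite('pics/z8.png',cv2.convertScaleAbs(cv2.resize(im[150:250,260:390],None,fx=6,fy=6,interpolation=cv2.INTER_CUBIC),alpha=1.8))
snap('scene','s5')
s=np.load('pics/s5.npz')['img'][:,:,::-1]
cv2.imwrite('pics/z9.png',cv2.convertScaleAbs(cv2.resize(s[130:240,260:350],None,fx=5.4,fy=5.4,interpolation=cv2.INTER_CUBIC),alpha=1.3))
```

```text
[ 0.61223182 -0.14663175  0.13086662]
```

View pics/z8.png

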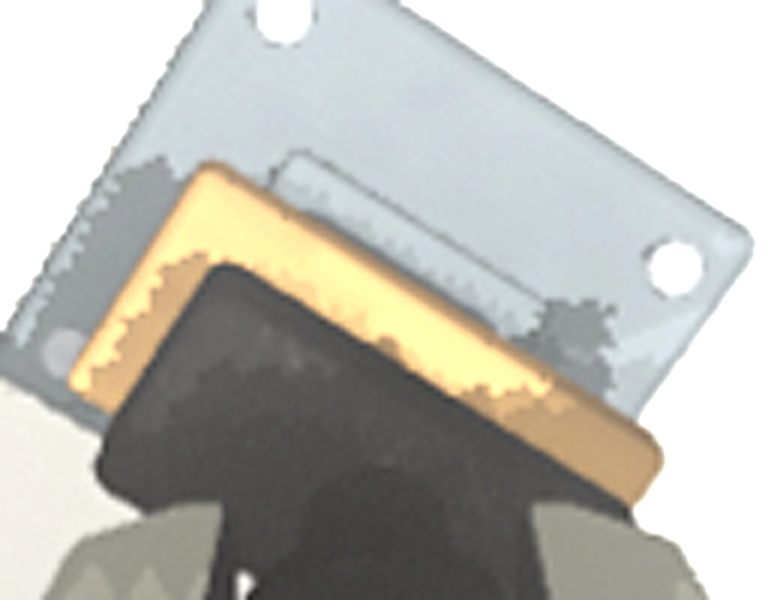

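View pics/z9.png

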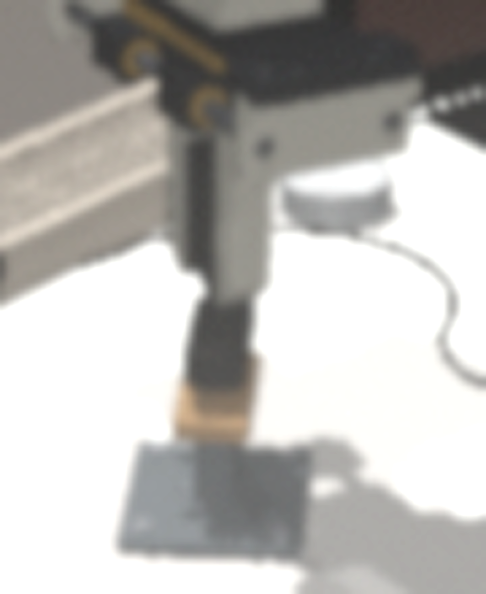

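Run:
```python
from h import *
c=wcam('w5');M=R.from_quat(c['r']).as_matrix()
a=np.radians(124.3);L=np.array([np.cos(a),np.sin(a)]);N=np.array([L[1],-L[0]])  # N across
o=np.array([.6112,-.1465])
def q(x,y,z): 
  P=ray(c,(x+.5)/6-.5+260,(y+.5)/6-.5+150,z)[:2]-o; return (P@N*1000).round(1),(P@L*1000).round(1)
print('tcp',(c['p'][:2]-o)@N,(c['p'][:2]-o)@L)
for n,z,pts in(('ledge up',.06,[(225,163),(430,292),(640,425)]),('ledge left',.06,[(190,182),(130,283),(75,370)]),('ledge right',.06,[(655,470)]),
 ('foot up z0',.0694,[(245,268),(430,378),(620,494)]),('foot up z5',.0744,[(430,378)]),('foot up ztop',.0874,[(430,378)]),('foot left z0',.0694,[(195,285),(150,360),(105,440)]),('foot left top',.0874,[(195,285),(150,360),(105,440)])):
  print(n,[q(*p,z) for p in pts])
```

```text
tcp 0.0007781384567934424 -0.000690289721299563
ledge up [(np.float64(18.4), np.float64(31.4)), (np.float64(18.4), np.float64(3.5)), (np.float64(18.3), np.float64(-26.2))]
ledge left [(np.float64(14.4), np.float64(33.6)), (np.float64(0.5), np.float64(33.2)), (np.float64(-12.1), np.float64(33.2))]
ledge right [(np.float64(14.7), np.float64(-30.9))]
foot up z0 [(np.float64(11.6), np.float64(23.7)), (np.float64(12.0), np.float64(-0.4)), (np.float64(12.2), np.float64(-26.1))]
foot up z5 [(np.float64(13.3), np.float64(0.6))]
foot up ztop [(np.float64(16.5), np.float64(3.2))]
foot left z0 [(np.float64(6.9), np.float64(27.4)), (np.float64(-3.2), np.float64(27.0)), (np.float64(-14.1), np.float64(26.4))]
foot left top [(np.float64(11.9), np.float64(28.4)), (np.float64(2.6), np.float64(28.2)), (np.float64(-7.3), np.float64(27.6))]
```

Run:
```python
from h import *
s=np.load('pics/s5.npz');im=s['img'][:,:,::-1]
a=cv2.resize(im[180:216,282:318],None,fx=16,fy=16,interpolation=cv2.INTER_CUBIC)
al=np.radians(124.3);L=np.array([np.cos(al),np.sin(al)]);N=np.array([L[1],-L[0]]);o=np.array([.6112,-.1465])
def mk(P,col):
  p=proj(s,P);p=(p-[282,180]+.5)*16-.5;cv2.drawMarker(a,tuple(int(t) for t in p),col,0,16,2)
for sx in(1,-1):
  for sy in(1,-1):
    mk(np.array([*(o+N*.016*sx+L*.033*sy),.06]),(0,0,255)); mk(np.array([*(o+N*.014*sx+L*.028*sy),.0694]),(0,255,0)); mk(np.array([*(o+N*.014*sx+L*.028*sy),.0874]),(255,0,0))
cv2.imwrite('pics/z10.png',cv2.convertScaleAbs(a,alpha=1.4))
```

```text
(no output)
```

View pics/z10.png

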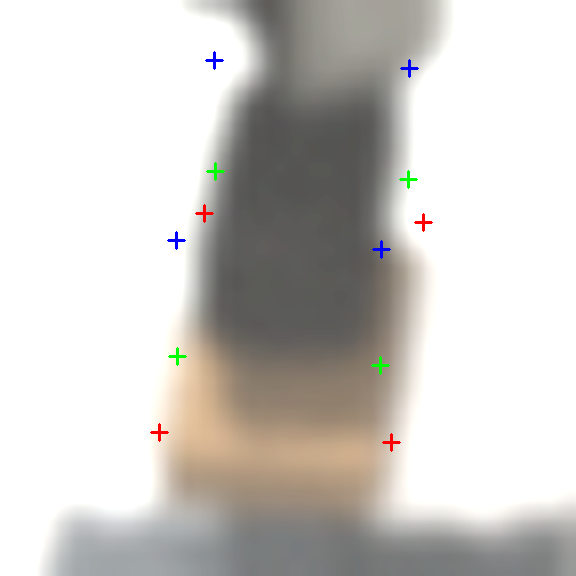

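>>> {"fn": "arm_command", "kwargs": {"motion": [[0.0012,0,0.0019,0.8,0],[0,0.003,0,0,0],[0,0.002,0,0,0],[0,0,0,0,0],[0,0,0,0,0]]}}

```text
t: 7.5
tcp_pos: [0.6139, -0.1453, 0.1256]
ee_rot: [-0.692, 0.145, -0.145, 0.692]
force: [0.4, -0.1, -0.9]
finger_gap: 0.0259
```

Run:
```python
from h import *
snap('wrist','w6');c=wcam('w6');print(c['p'])
im=c['img'][:,:,::-1]
cv2.imwrite('pics/z11.png',cv2.convertScaleAbs(cv2.resize(im[165:255,265:385],None,fx=6.6,fy=6.6,interpolation=cv2.INTER_CUBIC),alpha=1.8))
snap('scene','s6');s=np.load('pics/s6.npz');im=s['img'][:,:,::-1]
a=cv2.resize(im[180:216,282:318],None,fx=16,fy=16,interpolation=cv2.INTER_CUBIC);cv2.imwrite('pics/z12.png',cv2.convertScaleAbs(a,alpha=1.4))
for v in (192,194,196,198,200,201,202,203,204,205,206): print(v,im[v,288:312].sum(1)//3)
```

```text
[ 0.61394393 -0.14532119  0.12555252]
192 [218 218 218 218 213 188 136  86  63  61  60  61  61  61  61  61  68  99
 153 200 217 219 219 219]
194 [218 219 218 217 206 173 117  74  63  62  63  61  62  62  62  62  73 106
 153 190 211 217 218 219]
196 [219 219 218 213 188 138  90  69  65  65  64  65  62  62  62  62  67  82
 107 137 172 198 211 216]
198 [216 212 211 204 177 122  78  67  66  66  66  65  64  64  64  64  68  79
  98 127 164 189 199 205]
200 [201 199 198 191 164 114  72  64  64  64  65  64  64  63  64  66  73  85
 101 134 172 191 197 198]
201 [198 197 197 190 166 115  75  65  64  64  65  64  65  64  65  66  76  87
 106 141 178 194 198 198]
202 [197 197 197 190 167 121  80  68  66  65  66  66  66  66  65  70  78  91
 110 147 181 196 198 197]
203 [199 197 195 189 167 128  91  73  69  69  69  69  68  68  70  74  82  93
 115 151 183 196 197 197]
204 [200 197 195 186 165 133 101  84  78  78  77  77  77  77  78  82  88  98
 122 158 187 196 197 198]
205 [204 199 195 185 163 136 112  97  91  89  87  87  87  88  89  90  94 104
 129 166 189 197 198 197]
206 [209 202 195 182 160 136 120 112 106 101  99  99  99  99 100 101 102 110
 136 171 191 197 197 198]
```

View pics/z11.png

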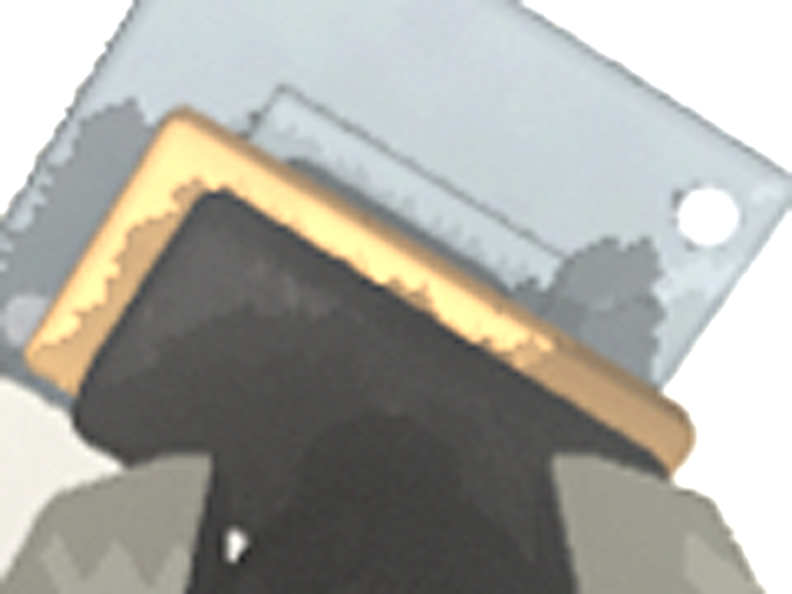

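View pics/z12.png

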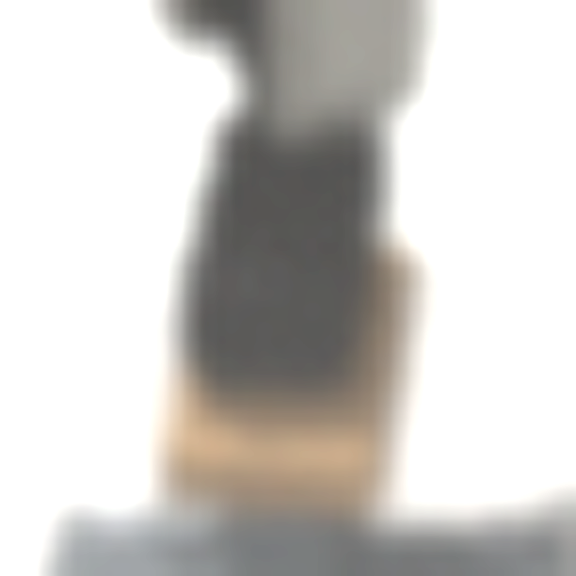

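Run:
```python
from h import *
c=wcam('w6')
a=np.radians(124.3);L=np.array([np.cos(a),np.sin(a)]);N=np.array([L[1],-L[0]]);o=np.array([.6112,-.1465])
g=c['img'].astype(float)
def q(u,v,z): P=ray(c,u,v,z)[:2]-o; return np.array([P@N*1000,P@L*1000])
print('tcp',(c['p'][:2]-o)@N,(c['p'][:2]-o)@L)
for u in(305,315,325,335,345,355):
  col=g[170:250,u]; 
  R_B=col[:,0]-col[:,2]; w=np.where(R_B>25)[0]
  print(u,'orange rows',170+w[0],170+w[-1],'ledge@.06',q(u,170+w[0]-.5,.06).round(1),'@.052',q(u,170+w[0]-.5,.052).round(1),'foot z.064',q(u,170+w[-1]+.5,.064).round(1),'foot .082',q(u,170+w[-1]+.5,.082).round(1))
c0=g[170:215,325].astype(int);print(c0.tolist())
```

```text
tcp 0.002931039362625042 -0.0005724641325351793
305 orange rows 189 197 ledge@.06 [18.1 22.9] @.052 [16.2 22.3] foot z.064 [13.7 20. ] foot .082 [18.3 21.7]
315 orange rows 195 203 ledge@.06 [18.1 15. ] @.052 [16.3 14.1] foot z.064 [13.8 12.2] foot .082 [18.3 14.5]
325 orange rows 201 209 ledge@.06 [18.1  7. ] @.052 [16.3  5.8] foot z.064 [13.8  4.3] foot .082 [18.3  7.4]
335 orange rows 207 215 ledge@.06 [18.2 -1. ] @.052 [16.4 -2.5] foot z.064 [13.8 -3.6] foot .082 [18.3  0.1]
345 orange rows 213 221 ledge@.06 [18.2 -9.1] @.052 [ 16.4 -11. ] foot z.064 [ 13.8 -11.7] foot .082 [18.4 -7.2]
355 orange rows 220 227 ledge@.06 [ 17.7 -17.7] @.052 [ 15.8 -19.9] foot z.064 [ 13.8 -19.8] foot .082 [ 18.4 -14.6]
[[115, 119, 123], [115, 119, 123], [116, 119, 123], [114, 119, 122], [114, 120, 121], [114, 120, 122], [114, 119, 121], [114, 119, 121], [114, 119, 121], [113, 119, 121], [113, 118, 120], [112, 117, 120], [112, 118, 120], [112, 117, 120], [111, 117, 119], [111, 117, 120], [113, 119, 121], [110, 117, 118], [100, 106, 107], [99, 103, 106], [112, 119, 120], [115, 121, 122], [115, 122, 122], [115, 121, 122], [114, 120, 121], [108, 114, 115], [100, 105, 105], [84, 87, 88], [67, 70, 71], [70, 70, 69], [85, 76, 65], [98, 81, 63], [113, 94, 69], [147, 119, 84], [169, 137, 95], [174, 140, 97], [170, 136, 95], [133, 108, 76], [108, 89, 66], [91, 77, 59], [47, 46, 44], [43, 44, 44], [44, 44, 43], [44, 44, 43], [45, 45, 44]]
```

>>> {"fn": "arm_command", "kwargs": {"motion": [[0,0.001,0,0,0],[0,0.001,0,0,0],[0,0.001,0,0,0],[0,0,0,0,0],[0,0,0,0,0]]}}

```text
t: 8.1
tcp_pos: [0.614, -0.1453, 0.1226]
ee_rot: [0.692, -0.145, 0.145, -0.692]
force: [0.1, 0.1, -1.0]
finger_gap: 0.0261
```

>>> {"fn": "arm_command", "kwargs": {"motion": [[0,0.0005,0,0,0],[0,0.0005,0,0,0],[0,0,0,0,0]]}}

```text
t: 8.4
tcp_pos: [0.614, -0.1453, 0.1217]
ee_rot: [-0.692, 0.145, -0.145, 0.692]
force: [0.4, -0.5, 0.0]
finger_gap: 0.0261
```

>>> {"fn": "arm_command", "kwargs": {"motion": [[0,0.0005,0,0,0],[0,0,0,0,0]]}}

```text
t: 8.6
tcp_pos: [0.6141, -0.1453, 0.1216]
ee_rot: [-0.692, 0.145, -0.145, 0.692]
force: [-1.9, 1.7, 4.5]
finger_gap: 0.026
```

Run:
```python
from h import *
s=arm.state();print(s['force'],s['moment'])
snap('scene','s7');s=np.load('pics/s7.npz');im=s['img'][:,:,::-1]
a=cv2.resize(im[180:216,282:318],None,fx=16,fy=16,interpolation=cv2.INTER_CUBIC);cv2.imwrite('pics/z13.png',cv2.convertScaleAbs(a,alpha=1.4))
```

```text
[-1.93258697  1.66519148  4.45938357] [ 0.18935247  0.26282786 -0.01551141]
```

View pics/z13.png

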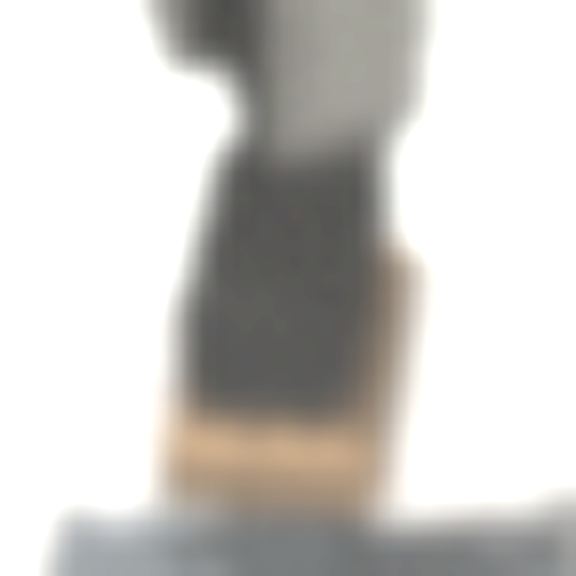

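Contact is confirmed and the foot sits within the ledge in the scene view. Next I release gently and retreat straight up.

>>> {"fn": "arm_command", "kwargs": {"motion": [[0,0,0,0,0.25],[0,0,0,0,0.3],[0,0,0,0,0.4],[0,0,0,0,0.5],[0,0,0,0,0.6],[0,0,0,0,0.6],[0,-0.01,0,0,0.6],[0,-0.02,0,0,0.6],[0,-0.03,0,0,0.6],[0,-0.03,0,0,0.6],[0,0,0,0,0.6],[0,0,0,0,0.6]]}}

```text
t: 9.85
tcp_pos: [0.6142, -0.1454, 0.2122]
ee_rot: [0.692, -0.144, 0.145, -0.692]
force: [1.1, 0.7, -0.3]
finger_gap: 0.0559
```

Run:
```python
from h import *
c,s=snap('wrist','w8');print(s['tcp_pos'],s['finger_gap'])
im=c['img'][:,:,::-1]
cv2.imwrite('pics/z14.png',cv2.convertScaleAbs(cv2.resize(im[130:250,260:390],None,fx=5,fy=5,interpolation=cv2.INTER_CUBIC),alpha=1.8))
```

```text
[ 0.61416328 -0.14539964  0.21220814] 0.05593317482827927
```

View pics/z14.png

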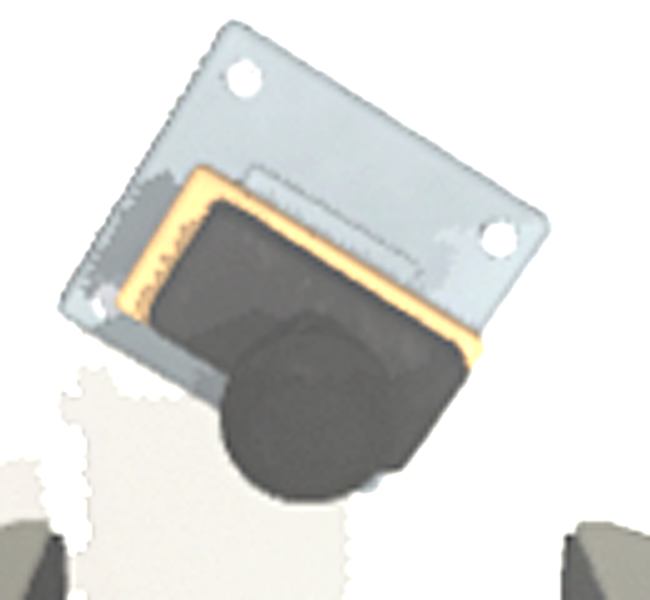

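>>> {"fn": "arm_command", "kwargs": {"motion": [[0,-0.02,-0.02,0,0.6],[0,-0.02,-0.03,0,0.6],[0,-0.01,-0.03,0,0.6],[0,0,-0.02,0,0.6],[0,0,0,0,0.6],[0,0,0,0,0.6]]}}

```text
t: 10.5
tcp_pos: [0.5736, -0.2368, 0.26]
ee_rot: [-0.692, 0.146, -0.145, 0.692]
force: [-0.6, 0.8, -1.0]
finger_gap: 0.0556
```

Run:
```python
from h import *
snap('wrist','w9');c=wcam('w9');print(c['p'],c['cam_to_world'][:3,3])
im=c['img'][:,:,::-1];p=proj(c,np.array([.6112,-.1465,.06]));print(p)
x,y=int(p[0])-60,max(0,int(p[1])-60);print(x,y)
cv2.imwrite('pics/z15.png',cv2.convertScaleAbs(cv2.resize(im[y:y+95,x:x+120],None,fx=6,fy=6,interpolation=cv2.INTER_CUBIC),alpha=1.8))
```

```text
[ 0.5736408  -0.23681424  0.26003542] [ 0.60324365 -0.1693343   0.40159561]
[321.07653512  89.15282527]
261 29
```

View pics/z15.png

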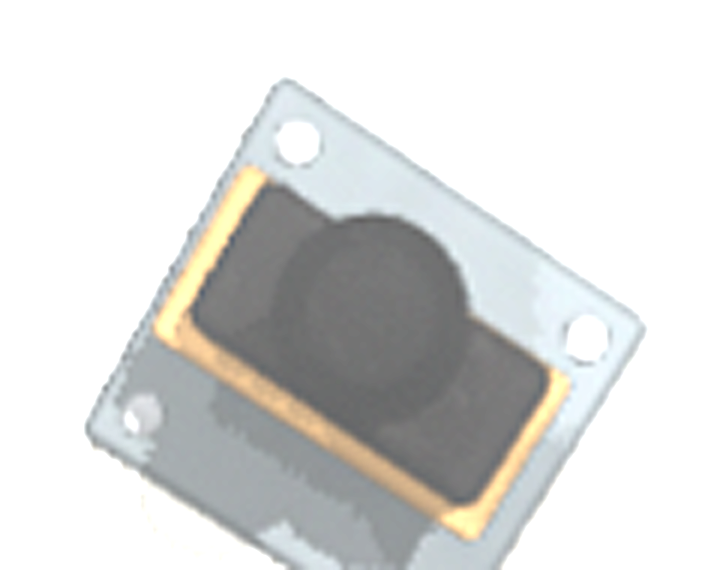

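Run:
```python
from h import *
c=wcam('w9')
a=np.radians(124.3);L=np.array([np.cos(a),np.sin(a)]);N=np.array([L[1],-L[0]]);o=np.array([.6112,-.1465])
def q(x,y,z): P=ray(c,(x+.5)/6-.5+261,(y+.5)/6-.5+29,z)[:2]-o; return (float(round(P@N*1000,1)),float(round(P@L*1000,1)))
cw=c['cam_to_world'][:2,3]-o;print('cam N,L',cw@N,cw@L)
print('ledge left',q(235,175,.06),q(168,305,.06),'right',q(562,390,.06),q(490,525,.06),'bottom',q(200,352,.06),q(440,517,.06))
for z in(.062,.07,.078):print(z,'foot left',q(250,205,z),q(200,295,z),'right',q(550,390,z),q(490,490,z),'bottom',q(210,330,z),q(430,482,z),'topedge',q(290,193,z),q(500,325,z))
```

```text
cam N,L -0.0194404502174745 -0.014379770739545099
ledge left (13.8, 33.6) (-9.6, 32.8) right (14.4, -31.0) (-10.8, -32.7) bottom (-13.1, 24.4) (-14.2, -24.7)
0.062 foot left (11.0, 28.9) (-5.4, 28.8) right (13.1, -29.2) (-6.0, -29.5) bottom (-9.3, 24.5) (-10.3, -20.0) topedge (16.0, 24.2) (17.3, -16.4)
0.07 foot left (10.2, 27.9) (-5.8, 27.8) right (12.3, -28.9) (-6.3, -29.1) bottom (-9.5, 23.6) (-10.5, -19.9) topedge (15.2, 23.3) (16.4, -16.3)
0.078 foot left (9.5, 26.8) (-6.1, 26.7) right (11.6, -28.5) (-6.6, -28.8) bottom (-9.7, 22.7) (-10.7, -19.8) topedge (14.4, 22.4) (15.6, -16.3)
```

>>> {"fn": "arm_command", "kwargs": {"motion": [[0.01,0,-0.02,0,0.6],[0.015,0,-0.035,0,0.6],[0.015,0,-0.035,0,0.6],[0.015,0,-0.035,0,0.6],[0.015,0,-0.035,0,0.6],[0.008,0,-0.02,0,0.6],[0,0,0,0,0.6]]}}

```text
t: 11.25
tcp_pos: [0.5732, -0.4344, 0.2595]
ee_rot: [-0.692, 0.146, -0.145, 0.692]
force: [-0.7, 0.9, -0.1]
finger_gap: 0.0557
```

Run:
```python
from h import *
c,s=snap('top','t10');print(s['tcp_pos'],s['t']);im=c['img'][:,:,::-1]
a=cv2.resize(im[150:210,305:370],None,fx=8,fy=8,interpolation=cv2.INTER_CUBIC)
b=cv2.resize(im[150:200,195:245],None,fx=6,fy=6,interpolation=cv2.INTER_CUBIC)
o=np.zeros((480,820,3),np.uint8);o[:,:520]=a;o[:300,520:]=b
cv2.imwrite('pics/z16.png',cv2.convertScaleAbs(o[:,:800],alpha=1.8))
s=snap('scene','s10')[0];im2=s['img'][:,:,::-1]
cv2.imwrite('pics/z17.png',cv2.convertScaleAbs(cv2.resize(im2[160:300,170:330],None,fx=5,fy=4.28,interpolation=cv2.INTER_CUBIC),alpha=1.4))
t0=np.load('pics/top0.npz')['img'].astype(int);d=np.abs(t0-c['img'])[145:200,190:250];print('parked diff max',d.max(),d.mean())
```

```text
[ 0.57318678 -0.43442179  0.25952533] 11.25
parked diff max 25 16.474444444444444
```

View pics/z16.png

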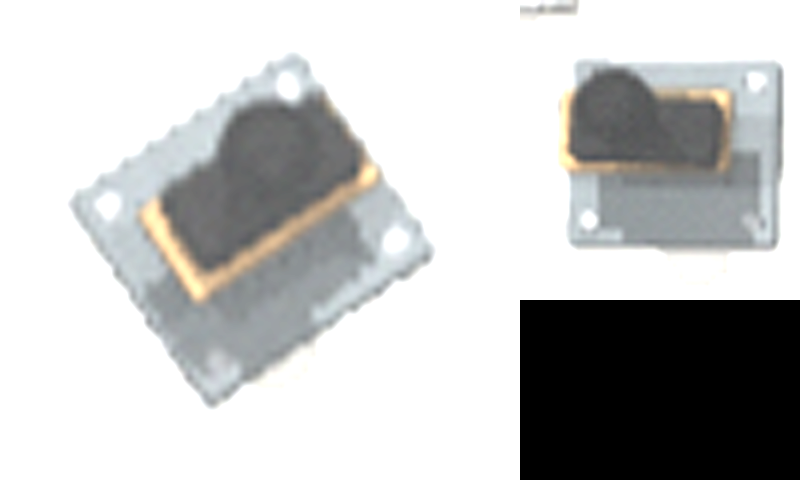

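View pics/z17.png

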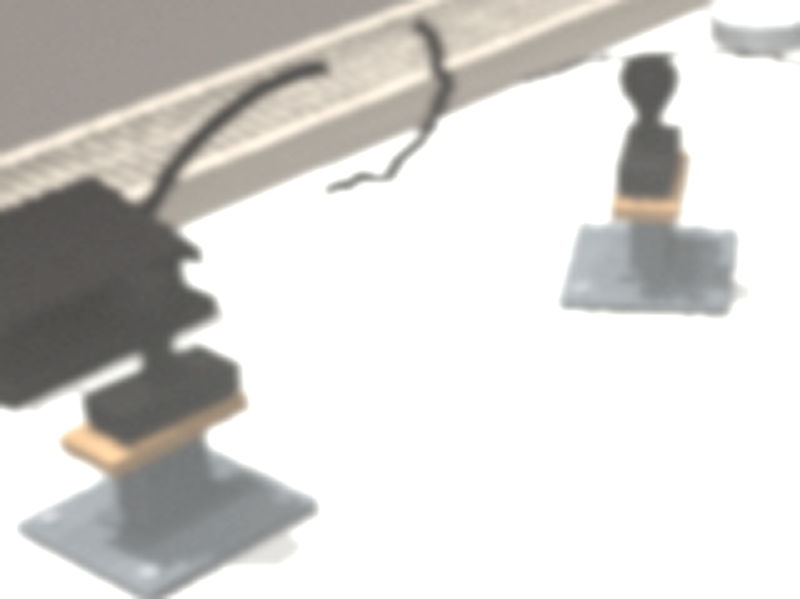

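```bash
python3 -c "
from h import *
print(order.hand_in())"
```

```text
the job is handed in; nothing more can be done
None
```

I picked up the loose stamp by its knob and set it upright on the empty stand, with the long side of its foot along the ledge. I lowered it until it touched at about 4.5 N before letting go. The arm then moved well clear, and I handed the job in at about 11.3 s.

- **Placement:** The final top, scene and wrist views show the stamp standing upright on the ledge. It is about 1 mm off centre across the ledge and about 1.4 mm off along it. The last yaw comparison, just before setting down, showed no measurable error.
- **Disagreements:** Before release, the wrist and scene views put the stamp about 1 mm off centre across the ledge in opposite directions, so I placed it between the two. The foot also measured about 25 mm wide, not the stated 28 mm. I took this as blurred and rounded edges, so the across-ledge figure is good to only about 1 mm.
- **The other stamp:** The parked stamp looks in place in the final views, and the gripper stayed well away from it. My image-difference check on it was inconclusive: the picture had changed by an average of 16 grey levels, which I took to be a lighting change.

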